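# Lean two finished canvases in the carrying rack and drop the keeper bar

### The job

Move the two small stretched canvases from the dowel drying rack to the sloping carrying rack: stand the larger one on the shelf leaning flat against the backstop, then the smaller one leaning flat against the front of the larger, both upright with the picture facing out, away from the backstop. Set them down gently without dropping them; then swing the hinged keeper bar over the top and fully down in front of them, and leave everything else on the bench undisturbed.

Things in the scene. Friction and masses are not known exactly. Their poses are not given: they have to be found in the camera images.
- cradle: Sloping part of the plywood carrying rack. Origin: mid-width of the corner where shelf top meets backstop face, 30 mm above bench. +x: out along the shelf, rising 20 deg from level, away from the robot (heading +-0.3 rad); +z: up the backstop, which leans back 20 deg. Shelf 94 mm deep (x), 210 mm wide (y) between side cheeks. Backstop: slats 12 mm thick at z = 12-47 and 95-130 mm, behind x = 0.
- keeper (a joint): Keeper bar: U-shaped bail of 8 mm steel rod, hinged outside the two cheeks on a level axis along the cradle's y. 0 = fully down in front of the canvases, on its stop; grows as it swings up and over to the back; starts thrown back behind the backstop, 2.6 to 3.05 rad. Friction pivots: it stays where it is left; about 3 N at the bar moves it.
- keeper_grip (a point): The middle of the keeper's cross bar, where a black rubber sleeve 14 mm in diameter and 110 mm long covers it along the cradle's y (the bar is 248 mm long); 90 mm from the hinge axis. With the keeper fully down it lies at x = 85, z = 90 mm in the cradle's frame.
- keeper_hinge (a point): The mid point of the keeper's hinge axis: x = 0, y = 0, z = 120 mm in the cradle's frame. The axis runs along the cradle's y.
- drying_rack: Low wooden drying rack fixed to the bench, place and heading vary. Origin: centre of underside. Two rails along its x at y = +-45 mm, tops 18 mm above the bench; three slots at x = -60, 0, +60 mm between dowels 8 mm thick, 55 mm high above the rails, leaving 27 mm. The canvases start upright in the two outer slots, either order.
- large: The larger stretched canvas, 180 mm wide (its y), 150 mm tall (its z), 20 mm thick (its x), about 0.25 kg: wooden stretcher bars 30 mm wide, hollow at the back, with a grey sea print on the front. Origin: centre of its lower edge face; +x is the way the picture faces; +z is up.
- small: The smaller stretched canvas, 130 mm wide (y), 110 mm tall (z), 20 mm thick (x), about 0.15 kg, otherwise the same make, print and axes. Origin: centre of its lower edge face; +x is the way the picture faces.
- large_picture (a point): Centre of the larger canvas's picture face.
- small_picture (a point): Centre of the smaller canvas's picture face.
- tape: A roll of brown tape lying flat, 110 mm across, 48 mm high. Not to be disturbed. Origin: centre of its underside.
- pliers: Canvas pliers lying on the bench, 190 mm long, wide jaw towards +x. Not to be disturbed. Origin: on the bench near the middle of its length.
- stapler: A steel staple gun standing on the bench, 150 mm long (x), about 100 mm high. Not to be disturbed. Origin: centre of its underside.
- rack: The whole carrying rack, fixed to the bench, its place and heading vary; the cradle is part of it. Origin on the bench right below the cradle's, axes level. In the cradle's frame: cheeks 12 mm thick outside y = +-105 mm, 50 mm high, each with a rear stile 138 mm high (x -12 to 22 mm) and a front post 97 mm high at x = 84 mm.

How it is judged (in metres and radians):
On the way, in this order (a step that is already met when the one before it is completed fails the run):
1. the larger canvas leans against the backstop, let go (x of large in the frame of cradle between 0.005 and 0.021 m and x of large_picture in the frame of cradle above 0.01 m and z of large in the frame of cradle below 0.01 m and y of large in the frame of cradle between -0.03 and 0.03 m and z of large_picture in the frame of cradle above 0.03 m and angle between the x axis of large and the x axis of cradle, either way round below 0.12 rad and angle between the z axis of large and the z axis of cradle, either way round below 0.12 rad and contact force between the fingers and large below 0.05 N and linear speed of large below 0.02 m/s and angular speed of large below 0.15 rad/s), for 0.2 s.
2. the smaller canvas leans against the larger, let go, the larger still leaning on the backstop (all of step 1 and x of small in the frame of cradle between 0.024 and 0.046 m and x of small_picture in the frame of cradle above 0.031 m and z of small in the frame of cradle below 0.01 m and y of small in the frame of cradle between -0.045 and 0.045 m and z of small_picture in the frame of cradle above 0.03 m and angle between the x axis of small and the x axis of cradle, either way round below 0.12 rad and angle between the z axis of small and the z axis of cradle, either way round below 0.12 rad and contact force between the fingers and small below 0.05 N and linear speed of small below 0.02 m/s and angular speed of small below 0.15 rad/s and contact force between small and large above 0.03 N), for 0.2 s.
3. the keeper bar is fully down (value of joint keeper below 0.08 rad), for 0.2 s.
At the end, for the whole second after the job is handed in: Both stand on the shelf (10 mm), pictures out, within 0.12 rad of the backstop's slope: the larger's foot within 11 mm of the backstop, the smaller touching the larger, its foot within 15 mm of it, both roughly mid-width; keeper within 0.08 rad of fully down; all still and released (all of step 2 and value of joint keeper below 0.08 rad).
It fails at once if a canvas is dropped (over 0.5 m/s while out of the gripper) ((contact force between the fingers and large below 0.05 N and linear speed of large above 0.5 m/s) or (contact force between the fingers and small below 0.05 N and linear speed of small above 0.5 m/s)).
It fails at once if tape, pliers or stapler moved more than 30 mm (distance of any of tape, pliers, stapler from where it was at the start of the episode above 0.03 m).
It also fails if it takes over 69 s, if anything falls off the work surface, if the arm or the gripper's body presses on something with over 40 N, if the wrist force passes 120 N, or if a joint passes its speed limit or range.

### The arm

A 7-joint arm with a two-finger parallel gripper is mounted at the origin on the work surface. World frame = base frame: x ahead of the robot, y to its left, z up, the work surface at z = 0. Lengths are in mm, angles in rad, forces in N, time in s.
With the tool pointing down it reaches from about 400 to 875 mm from the base axis. Payload 4.4 kg.
Tool frame: the origin (TCP) lies at the very end of the fingers, on their centre line; the grasp point (between the pads) lies 19 mm behind it; z points along the fingers, y is the direction in which the jaws open and shut (so a half turn about z gives the same grasp; the last joint's range is limited). The gripper opens to 85 mm and grips with 20 to 120 N. Pads are 22 mm wide; open, the fingers measure 114 mm over their backs; the gripper's body (76 mm by 85 mm) begins 54 mm behind the grasp point. The pads swing forward as they close: fully open they stand 13 mm farther back than shut.
Start: joints at [1.039, 0.628, 0.038, 1.517, -0.027, 0.996, -0.02], TCP at [291.968, -580.752, 231.313] pointing down, gripper open.
Joint ranges: [-3.06, 3.06], [-0.37, 2.12], [-1.25, 1.32], [0.18, 2.47], [-1.1, 4.24], [0.23, 1.98], [-2.94, 2.94]. Speed limits (rad/s): [2.57, 2.57, 3.14, 3.14, 3.14, 3.14, 3.14].

### API

Orientations are given as [roll, pitch, yaw] about the fixed x, y, z axes, in that order (R = Rz(yaw) Ry(pitch) Rx(roll)).
In Python, from cell import ctrl gives the robot as it stands.
- The arm moves only by the shell command python3 -m pendant 'ROWS'. ROWS is JSON, a list of rows, each a list of 7 numbers: the shift along the world's x, y, z in m, then the turn, a rotation vector about the world's x, y, z in rad, then the opening, from -1 (shut) to 1 (fully open). A call has 1 to 8 rows; each row is the pose to reach, as a shift and turn from the pose commanded when the call began; what a row does not reach only later rows make up. A row lasts 1/10 s, in which the tool goes at most 50 mm and 8.59 degrees, less where a joint would pass 70% of its speed; a pose out of reach is approached as far as the arm can. A call with a gripper value outside its range is refused whole. The fingers move at their own pace and stop on an object; the grip force is fixed at half the most. Time passes only in rows, so rows that repeat a pose let the fingers close. It gives the time, the measured TCP pose, the force and the opening at its end, in the units of the state.
- ctrl.read_state(): the state, without advancing time (a new reading comes with each control period).
- ctrl.get_image(name): name is "scene" or "side" or "wrist"; returns the picture (420x560x3 uint8, blue, green, red); there is no depth.
- ctrl.get_calibration(name): a dict with "fx", "fy", "cx", "cy" (pixels), "dist_coeffs" ([k1, k2, p1, p2, k3] as OpenCV has them; the pictures are not rectified), "R" (3x3) and "t" (3): a world point X has camera coordinates R X + t. Camera axes: x right, y down, z forward; pixel columns grow to the right and rows downward; lengths in mm; the calibration is good to about 2 mm. A picture is of the moment at which its call begins: read the wrist's pose just before it. get_calibration takes no time and is no camera call; for the wrist camera it gives the pose at the moment of the call.
- ctrl.finish_job(): hands the job in, once; it reports no verdict.
The state is a dict: "clock": time; "qpos": joint angles; "qd": joint speeds; "tau": joint torques, N m; "eef_pos": TCP position; "tool_rot": TCP orientation; "force": force on the tool from outside, world axes, zero at the start; "torque": the same for the moment, N m; "width": finger opening in mm.
Only numpy, scipy, OpenCV 4.12 (cv2) and the standard library are available. Lean on these libraries where they do the work, as an engineer would, in place of code of your own. Each camera call takes 0.05 s, during which the arm holds its last target. There are 200 camera calls.

## Working session

There is one attempt and no reset: what is moved stays moved. The work goes in short steps, Python scripts to look and compute and a shell command to move; the robot and the scene stay as the last step left them, time stands still between calls to the robot, and variables do not carry over. Pictures are saved under pics/ and viewed, about 8 in all and at most 12, crops included, and the job is handed in when it is done.

```bash
ls; mkdir -p pics; python3 - <<'E'
from cell import ctrl
import cv2,numpy as np
np.set_printoptions(precision=4,suppress=True)
print(ctrl.read_state())
for n in ("scene","side","wrist"):
    im=ctrl.get_image(n); cv2.imwrite(f"pics/{n}0.png",im)
    c=ctrl.get_calibration(n); R=np.array(c["R"]);t=np.array(c["t"])
    print(n,c["fx"],c["fy"],c["cx"],c["cy"],c["dist_coeffs"],"pos",-R.T@t,"fwd",R[2])
E
```

```text
pics
{'clock': 0.0, 'qpos': array([ 1.0392,  0.6293,  0.0384,  1.5183, -0.027 ,  0.9963, -0.02  ]), 'qd': array([-0.0002,  0.0004,  0.0003,  0.0002, -0.0001, -0.0011,  0.0015]), 'tau': array([  0.0009, -56.3401,   1.2263, -19.3448,   0.0109,   0.0103,
        -0.    ]), 'eef_pos': array([ 291.7111, -580.1961,  230.4105]), 'tool_rot': array([-3.1398,  0.    ,  0.4658]), 'force': array([-0.032 ,  0.4177,  0.3377]), 'torque': array([-0.0185, -0.0314,  0.0056]), 'width': 85.3839458150485}
scene 428.71833955862206 428.71833955862206 285.0158555039366 208.4806858695114 [-0.0553  0.      0.      0.      0.    ] pos [1259.1641  368.0709 1120.7897] fwd [-0.5126 -0.282  -0.811 ]
side 387.33103324499257 387.33103324499257 291.2552385037744 203.59826031121864 [-0.0647  0.      0.      0.      0.    ] pos [ 247.4257  720.8647 1032.9993] fwd [ 0.3001 -0.5772 -0.7594]
wrist 351.27920132731543 351.27920132731543 280.3468077984467 209.86382497396517 [-0.0525  0.      0.      0.      0.    ] pos [ 350.1985 -551.5779  374.3376] fwd [-0.2336 -0.1153 -0.9655]
```

View pics/scene0.png

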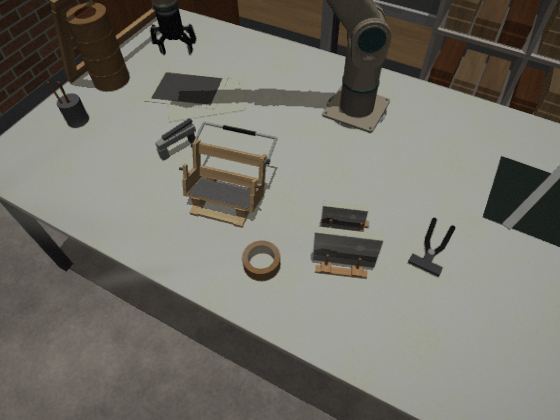

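View pics/side0.png

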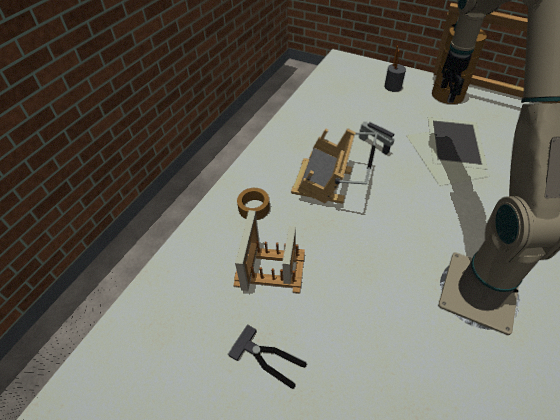

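The scene view shows the carrying rack at about (228,180), with the keeper sleeve behind it at (240,131). The drying rack is at about (345,245), holding the small canvas near the robot (345,216) and the large one farther out (347,248); both prints face +x. The tape is at (262,260), pliers at (432,250) and stapler at (177,138). The side view agrees.

```bash
python3 - <<'E'
import cv2,numpy as np
def crop(n,x,y,w,h):
    im=cv2.imread(f"pics/{n}0.png")[y:y+h,x:x+w]
    o=cv2.resize(im,(400,300),interpolation=cv2.INTER_CUBIC)
    o=np.clip(o.astype(float)*1.5,0,255).astype(np.uint8)
    for k in range(0,w,20): cv2.putText(o,str(x+k),(int(k*400/w),8),0,.3,(0,0,255),1);cv2.line(o,(int(k*400/w),10),(int(k*400/w),14),(0,0,255))
    for k in range(0,h,15): cv2.putText(o,str(y+k),(0,int(k*300/h)+4),0,.3,(0,0,255),1)
    return o
a=np.vstack([np.hstack([crop("scene",300,195,100,90) if 0 else crop("scene",290,195,120,90),crop("scene",170,115,120,113)]),np.hstack([crop("side",215,200,120,90),crop("side",280,110,120,100)])])
cv2.imwrite("pics/mos.png",a)
E
```

```text
(no output)
```

View pics/mos.png

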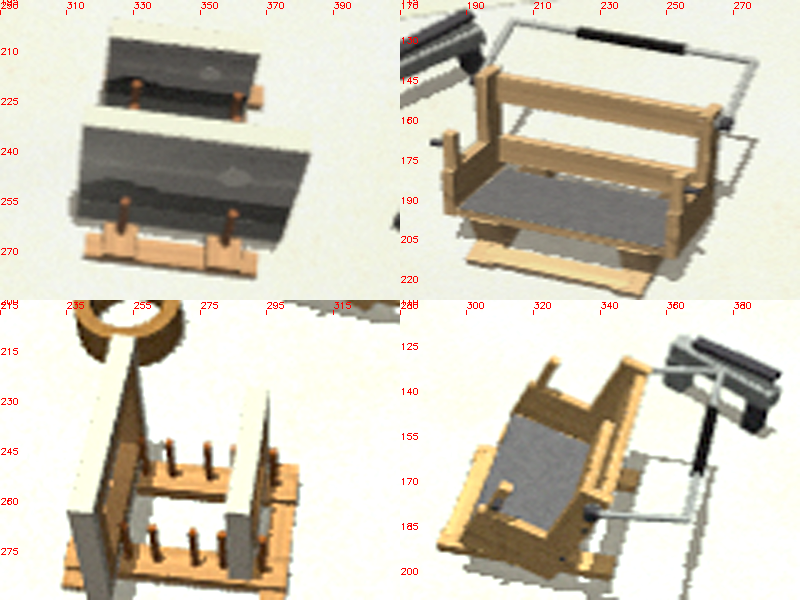

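The mosaic shows clear features to cast: the canvases' top-front edges, the front post and rear stile tops, and the sleeve ends in both views.

```bash
cat > h.py <<'E'
from cell import ctrl
import cv2,numpy as np
np.set_printoptions(precision=1,suppress=True)
def ray(n,uv,c=None):
    c=c or ctrl.get_calibration(n); R=np.array(c["R"]);t=np.array(c["t"]).ravel()
    K=np.array([[c["fx"],0,c["cx"]],[0,c["fy"],c["cy"]],[0,0,1]])
    p=cv2.undistortPoints(np.array([[uv]],float),K,np.array(c["dist_coeffs"],float))[0,0]
    return -R.T@t, R.T@np.array([p[0],p[1],1])
def onz(n,uv,z,c=None):
    o,d=ray(n,uv,c); return o+d*(z-o[2])/d[2]
def tri(a,b):
    (o1,d1),(o2,d2)=a,b; A=np.stack([d1,-d2],1); s=np.linalg.lstsq(A,o2-o1,rcond=None)[0]
    p,q=o1+s[0]*d1,o2+s[1]*d2; return (p+q)/2,np.linalg.norm(p-q)
def proj(n,X,c=None):
    c=c or ctrl.get_calibration(n);K=np.array([[c["fx"],0,c["cx"]],[0,c["fy"],c["cy"]],[0,0,1]])
    return cv2.projectPoints(np.array(X,float).reshape(-1,1,3),cv2.Rodrigues(np.array(c["R"]))[0],np.array(c["t"],float),K,np.array(c["dist_coeffs"],float))[0][:,0]
E
python3 - <<'E'
from h import *
m1=lambda X,Y:(290+X*.3,195+Y*.3); m2=lambda X,Y:(170+(X-400)*.3,115+Y*113/300)
m3=lambda X,Y:(215+X*.3,200+(Y-300)*.3); m4=lambda X,Y:(280+(X-400)*.3,110+(Y-300)/3)
def pair(nm,n,a,b,z):
    A,B=onz(n,a,z),onz(n,b,z); d=B-A
    print(nm,A,B,"mid",(A+B)/2,"len",np.linalg.norm(d),"hdg",np.arctan2(-d[0],d[1]))
pair("large topfront","scene",m1(85,125),m1(310,153),168)
pair("small topfront","scene",m1(110,38),m1(258,57),128)
pair("posts","scene",m2(450,132),m2(682,168),150)
pair("stiles","scene",m2(487,72),m2(711,106),161)
pair("shelf front","scene",m2(460,215),m2(668,246),62)
pair("large top side","side",m3(70,512),m3(112,335),168)
pair("small top side","side",m3(228,512),m3(262,390),128)
for a,b in (((577,33),(717,405)),((685,50),(702,472))):
    print("sleeve",*tri(ray("scene",m2(*a)),ray("side",m4(*b))))
print(tri(ray("scene",m2(711,106)),ray("side",m4(590,505))),tri(ray("scene",m2(487,72)),ray("side",m4(635,360))))
E
```

```text
large topfront [688.8 144.6 168. ] [631.1 311.4 168. ] mid [660. 228. 168.] len 176.53505485813983 hdg 0.3327557576193859
small topfront [575. 116. 128.] [535.  236.1 128. ] mid [555. 176. 128.] len 126.68809425372002 hdg 0.3215693774943141
posts [ 641.2 -315.5  150. ] [ 590.1 -100.3  150. ] mid [ 615.7 -207.9  150. ] len 221.18627067001734 hdg 0.2330324721112436
stiles [ 554.9 -332.5  161. ] [ 505.8 -118.2  161. ] mid [ 530.4 -225.4  161. ] len 219.8649004355365 hdg 0.22530793667655938
shelf front [ 687.7 -291.9   62. ] [636.1 -95.2  62. ] mid [ 661.9 -193.6   62. ] len 203.3324768417061 hdg 0.25631610254118453
large top side [626.1 310.9 168. ] [688.6 141.5 168. ] mid [657.4 226.2 168. ] len 180.58480498707073 hdg -2.788090170728701
small top side [527.7 234.4 128. ] [558.4 110.5 128. ] mid [543.1 172.5 128. ] len 127.68527535131074 hdg -2.8987093506629127
sleeve [ 454.7 -299.6  158.3] 8.82148231383099
sleeve [ 432.7 -190.6  157.9] 6.834263252539276
(array([ 509.9, -111.2,  158.4]), np.float64(15.888441462401838)) (array([ 556.2, -332.2,  165.6]), np.float64(5.131020484208788))
```

Measurements agree with the given sizes:
- **Canvases:** heading ≈0.33, large centre ≈(650,225), small ≈(545,173).
- **Rack:** origin ≈(572,−217), heading ≈0.235.
- **Keeper:** ≈2.98 rad (sleeve 91 mm from the hinge).

Next I move over the large canvas.

```bash
R='[0.163,0.366,0.04,0,0,0.65,1]'; python3 -m pendant '[[0.163,0.366,0.04,0,0,0.65,1],[0.163,0.366,0.04,0,0,0.65,1],[0.163,0.366,0.04,0,0,0.65,1],[0.163,0.366,0.04,0,0,0.65,1],[0.163,0.366,0.04,0,0,0.65,1],[0.163,0.366,0.04,0,0,0.65,1],[0.163,0.366,0.04,0,0,0.65,1],[0.163,0.366,0.04,0,0,0.65,1]]'
```

```text
clock: 0.95
eef_pos: [454.2, -215.3, 271.2]
tool_rot: [3.142, 0.0, 1.115]
force: [1.0, -0.7, -0.2]
width: 85.4
```

```bash
python3 -m pendant '[[0.195,0.44,0,0,0,0.785,1],[0.195,0.44,0,0,0,0.785,1],[0.195,0.44,0,0,0,0.785,1],[0.195,0.44,0,0,0,0.785,1],[0.195,0.44,0,0,0,0.785,1],[0.195,0.44,0,0,0,0.785,1],[0.195,0.44,0,0,0,0.785,1],[0.195,0.44,0,0,0,0.785,1]]'; python3 -m pendant '[[0.035,0.079,0,0,0,0,1],[0.035,0.079,0,0,0,0,1],[0.035,0.079,0,0,0,0,1]]'
python3 - <<'E'
from h import *
c=ctrl.get_calibration("wrist"); im=ctrl.get_image("wrist")
Rz=lambda a:np.array([[np.cos(a),-np.sin(a),0],[np.sin(a),np.cos(a),0],[0,0,1]])
for ctr,w,z in (((650.5,225,0),180,168),((545.5,173,0),130,128)):
    P=[np.array(ctr)+Rz(.33)@np.array([sx*10,sy*w/2,z]) for sx,sy in((1,1),(1,-1),(-1,-1),(-1,1))]
    q=proj("wrist",P,c); print(q)
    cv2.polylines(im,[q.astype(int)],True,(0,0,255),1)
cv2.imwrite("pics/w1.png",im); import pickle; pickle.dump((c,ctrl.read_state()),open("w1.pkl","wb"))
print(ctrl.read_state()["eef_pos"],ctrl.read_state()["tool_rot"])
E
```

```text
clock: 1.75
eef_pos: [616.4, 150.1, 270.7]
tool_rot: [-3.141, 0.0, 1.9]
force: [0.7, -1.2, 0.7]
width: 85.4
clock: 2.05
eef_pos: [650.4, 235.2, 269.9]
tool_rot: [3.141, -0.005, 1.908]
force: [-0.7, 1.0, 0.0]
width: 85.6
[[292.3  93.5]
 [288.8 329.9]
 [263.8 329.8]
 [262.4  93.3]]
[[146.8 148.3]
 [159.8 293.3]
 [138.1 293. ]
 [122.7 148.3]]
[650.2 231.2 269.9] [-3.1 -0.   1.9]
```

View pics/w1.png

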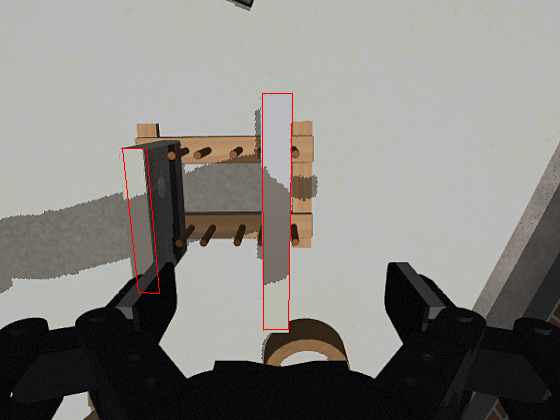

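The overlay of my measured canvas tops matches the picture within about 2 px: large top at (262–292, 93–330), small at (123–160, 148–293). I go down on the large with about 18 mm of overlap, so the fingertips stay above the 130 mm slat later, and close.

```bash
python3 -m pendant '[[0,-0.006,-0.04,0,0,0,1],[0,-0.006,-0.08,0,0,0,1],[0,-0.006,-0.12,0,0,0,1],[0,-0.006,-0.12,0,0,0,1],[0,-0.006,-0.12,0,0,0,-1],[0,-0.006,-0.12,0,0,0,-1],[0,-0.006,-0.12,0,0,0,-1],[0,-0.006,-0.12,0,0,0,-1]]'; python3 -m pendant '[[0,0,0,0,0,0,-1],[0,0,0,0,0,0,-1],[0,0,0,0,0,0,-1]]'
```

```text
clock: 2.9
eef_pos: [651.9, 221.9, 153.1]
tool_rot: [3.138, -0.0, 1.901]
force: [0.7, -0.5, 0.1]
width: 28.2
clock: 3.2
eef_pos: [652.0, 222.0, 152.8]
tool_rot: [3.139, -0.0, 1.901]
force: [-0.7, -0.6, 6.7]
width: 18.8
```

```bash
python3 -m pendant '[[0,0,0.03,0,0,0,-1],[0,0,0.07,0,0,0,-1],[0,0,0.11,0,0,0,-1],[0,0,0.15,0,0,0,-1],[0,0,0.175,0,0,0,-1],[-0.01,-0.03,0.175,0,0,0,-1],[-0.023,-0.068,0.175,0,0,0,-1],[-0.039,-0.113,0.175,0,0,0,-1]]'; python3 -m pendant '[[-0.015,-0.045,0,0,0,-0.02,-1],[-0.03,-0.09,0,0,0,-0.04,-1],[-0.045,-0.135,0,0,0,-0.06,-1],[-0.06,-0.18,0,0,0,-0.095,-1],[-0.075,-0.225,0,0,0,-0.095,-1],[-0.09,-0.27,0,0,0,-0.095,-1],[-0.105,-0.31,0,0,0,-0.095,-1],[-0.115,-0.335,0,0,0,-0.095,-1]]'
```

```text
clock: 4.0
eef_pos: [610.9, 108.8, 325.3]
tool_rot: [-3.141, -0.001, 1.904]
force: [0.7, -0.3, -3.3]
width: 18.4
clock: 4.8
eef_pos: [494.3, -230.5, 325.4]
tool_rot: [-3.139, 0.001, 1.801]
force: [1.4, -0.3, -3.4]
width: 18.4
```

```bash
python3 -m pendant '[[0,0,0,0.026,-0.107,0,-1],[0,0,0,0.051,-0.214,0,-1],[0,0,0,0.077,-0.321,0,-1],[0,0,0,0.077,-0.321,0,-1],[0,0,0,0.077,-0.321,0,-1]]'
cat >> h.py <<'E'
from scipy.spatial.transform import Rotation as Ro
def Rz(a): return Ro.from_euler("z",a).as_matrix()
O0=np.array([572.,-217,30]);PSI=.235
def cr(X,O=O0,psi=PSI):  # cradle->world
    return O+np.asarray(X,float)@(Rz(psi)@Ro.from_euler("y",-np.radians(20)).as_matrix()).T
def crinv(P,O=O0,psi=PSI): return (np.asarray(P)-O)@(Rz(psi)@Ro.from_euler("y",-np.radians(20)).as_matrix())
def tool():
    s=ctrl.read_state(); return np.array(s["eef_pos"]),Ro.from_euler("xyz",s["tool_rot"]).as_matrix(),s
def canvas_in_cradle(h,yoff):
    p,R,s=tool(); foot=p+R@np.array([yoff,0,h]);  # tool x ~ +-canvas y
    M=Rz(PSI)@Ro.from_euler("y",-np.radians(20)).as_matrix()
    cz=-R[:,2]@M; cx=R[:,1]@M
    return crinv(foot),cz,cx
E
python3 - <<'E'
from h import *
p,R,s=tool(); print(p,s["tool_rot"],"tool x",R[:,0],"y",R[:,1])
print(crinv(p),*canvas_in_cradle(134,0))
F=[(84,111,97),(84,-111,97),(94,105,0),(94,-105,0),(0,105,130),(0,-105,130),(5,111,138),(5,-111,138)]
n=["wrist","scene"]; out=[]
for k in n:
    c=ctrl.get_calibration(k); im=ctrl.get_image(k); q=proj(k,[cr(f) for f in F],c)
    for a in q: cv2.circle(im,tuple(int(round(v)) for v in a),3,(0,0,255),1)
    out.append(im)
sc=cv2.resize(out[1][60:240,150:310],(400,450)); wr=cv2.resize(out[0],(400,300))
w=np.zeros((450,400,3),np.uint8); w[:300]=wr
cv2.imwrite("pics/p2.png",np.hstack([w,sc]))
E
```

```text
clock: 5.3
eef_pos: [496.2, -226.8, 325.9]
tool_rot: [2.814, -0.001, 1.805]
force: [1.2, 0.1, -2.1]
width: 18.3
[ 496.2 -226.8  325.9] [ 2.8 -0.   1.8] tool x [-0.2  1.   0. ] y [0.9 0.2 0.3]
[ 29.8   8.1 304. ] [ 26.9   8.2 170.1] [ 0. -0.  1.] [ 1. -0. -0.]
```

View pics/p2.png

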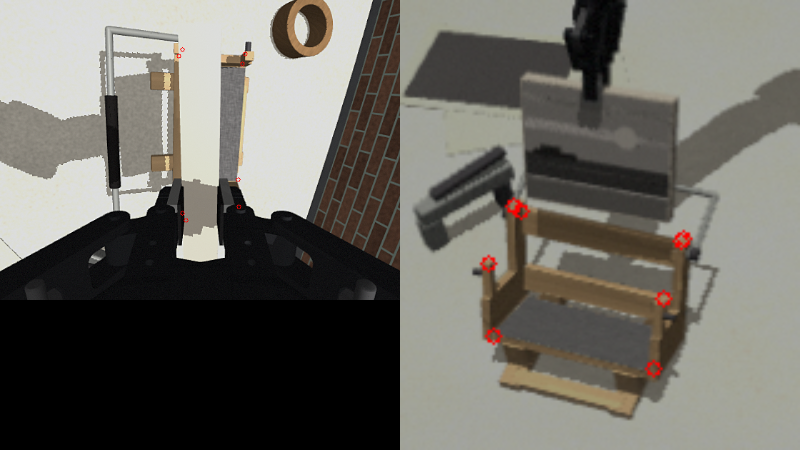

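The scene view shows my rack-frame circles sitting on the post tops, stile tops and shelf corners, and the large canvas held square above. In the wrist view the shelf front looks a few mm further out than predicted, so I zoom there before inserting.

```bash
python3 - <<'E'
from h import *
c=ctrl.get_calibration("wrist"); im=ctrl.get_image("wrist"); cv2.imwrite("pics/w2raw.png",im)
x0,y0,w,h=220,40,150,230; s=2.6
o=cv2.resize(im[y0:y0+h,x0:x0+w],None,fx=s*2,fy=s,interpolation=cv2.INTER_CUBIC)
def P(X): 
    q=proj("wrist",[cr(X)],c)[0]; return (int((q[0]-x0)*2*s),int((q[1]-y0)*s))
for a,b in (((94,-105,0),(94,105,0)),((0,-105,130),(0,105,130)),((84,105,97),(84,117,97)),((22,105,138),(22,117,138)),((-12,105,138),(22,105,138)),((94,105,50),(22,105,50))):
    cv2.line(o,P(a),P(b),(0,0,255),1)
for k in range(0,w,20): cv2.putText(o,str(x0+k),(int(k*2*s),10),0,.35,(255,0,0),1)
for k in range(0,h,20): cv2.putText(o,str(y0+k),(0,int(k*s)+4),0,.35,(255,0,0),1)
cv2.imwrite("pics/w2.png",o); print(o.shape)
E
```

```text
(598, 780, 3)
```

View pics/w2.png

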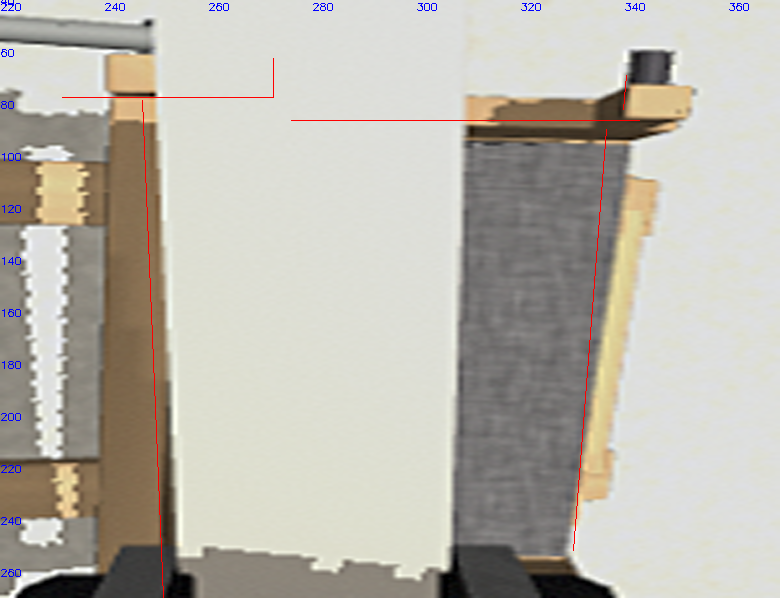

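The wrist zoom shows the shelf front running from pixel (341,95) to (329,254) and the slat back edge from (241,86) to (239,259). Both are rotated by about 0.03 rad from my prediction. I check whether the held canvas shows the same rotation, which would mean a camera bias, and cast these points.

```bash
python3 - <<'E'
from h import *
c=ctrl.get_calibration("wrist"); p,R,s=tool()
m=lambda X,Y:(220+X/5.2,40+Y/2.6)
for sx in(-10,10):
  for sy in (-86.7,93.3):
    print(sx,sy,"top edge pred",proj("wrist",[p+R@np.array([sy,sx,-16])],c)[0])
print("obs left",m(163,250),m(178,550),"right",m(468,90),m(452,550))
a=onz("wrist",m(628,142),62.1,c);b=onz("wrist",m(568,556),62.1,c)
print("shelf",a,b,np.linalg.norm(a-b),"psi",np.arctan2(-(a-b)[0],(a-b)[1]), "mid",(a+b)/2)
z=30+130*np.cos(np.radians(20))-12*np.sin(np.radians(20))
a=onz("wrist",m(107,120),z,c);b=onz("wrist",m(97,570),z,c)
print("slat back",a,b,"psi",np.arctan2(-(a-b)[0],(a-b)[1]))
for ps in(.2,.235): print(ps,cr((94,0,0),O0,ps)-O0,crinv([a,b],O0,ps)[:,0])
E
```

```text
-10 -86.7 top edge pred [259.7 448.3]
-10 93.3 top edge pred [250.7  29.6]
10 -86.7 top edge pred [301.7 448.3]
10 93.3 top edge pred [310.3  29.6]
obs left (251.34615384615384, 136.15384615384613) (254.23076923076923, 251.53846153846152) right (310.0, 74.61538461538461) (306.9230769230769, 251.53846153846152)
shelf [640.7 -98.   62.1] [ 681.9 -301.3   62.1] 207.41945218040465 psi 0.19995136292552396 mid [ 661.3 -199.6   62.1]
slat back [ 500.9 -132.1  148.1] [ 532.3 -289.8  148.1] psi 0.1963818464897829
0.2 [86.6 17.5 32.1] [-9.3 -9.8]
0.235 [85.9 20.6 32.1] [ -6.  -11.9]
```

The held canvas matches its prediction within about 1 px, so the wrist camera is sound. Both rack lines cast to ψ≈0.20, with the origin at ≈(574.6,−217). I adopt ψ=0.205 and compute the insertion.

```bash
sed -i 's/^O0=.*/O0=np.array([574.5,-217.,30]);PSI=.205/' h.py; python3 - <<'E'
from h import *
p,R,s=tool(); print(p)
for z in (290,234,154,142,137,134):
    print(z,cr((17.5,-3,z)),cr((17.5,-3,z))-p)
E
```

```text
[ 498.5 -225.5  326.5]
290 [ 494.1 -236.8  308.5] [ -4.4 -11.3 -18. ]
234 [ 512.9 -232.9  255.9] [ 14.3  -7.4 -70.6]
154 [ 539.6 -227.3  180.7] [  41.1   -1.8 -145.8]
142 [ 543.7 -226.5  169.4] [  45.1   -1.  -157.1]
137 [ 545.3 -226.1  164.7] [  46.8   -0.6 -161.8]
134 [ 546.3 -225.9  161.9] [  47.8   -0.4 -164.6]
```

```bash
python3 -m pendant '[[-0.004,-0.011,-0.018,0,0,-0.03,-1],[-0.004,-0.011,-0.018,0,0,-0.03,-1],[0.002,-0.01,-0.035,0,0,-0.03,-1],[0.008,-0.009,-0.053,0,0,-0.03,-1],[0.014,-0.007,-0.071,0,0,-0.03,-1],[0.014,-0.007,-0.071,0,0,-0.03,-1],[0.014,-0.007,-0.071,0,0,-0.03,-1]]'
python3 - <<'E'
from h import *
p,R,s=tool(); print(s["clock"],p,crinv(p),canvas_in_cradle(134,3),s["force"])
for z in (170,154,142,137,134): print(z,cr((17.5,-3,z))-p)
E
```

```text
clock: 6.15
eef_pos: [511.8, -232.6, 255.5]
tool_rot: [2.811, -0.001, 1.778]
force: [0.0, -0.3, -2.6]
width: 18.5
6.15 [ 511.8 -232.6  255.5] [ 16.4  -2.5 234. ] (array([ 13.9,   0.6, 100. ]), array([ 0., -0.,  1.]), array([ 1.,  0., -0.])) [ 0.  -0.3 -2.6]
170 [ 22.5   4.2 -59.8]
154 [ 27.9   5.3 -74.8]
142 [ 31.9   6.2 -86.1]
137 [ 33.6   6.5 -90.8]
134 [ 34.6   6.7 -93.6]
```

```bash
python3 -m pendant '[[0.007,0.001,-0.018,0,0,0,-1],[0.014,0.003,-0.036,0,0,0,-1],[0.021,0.004,-0.054,0,0,0,-1],[0.028,0.005,-0.075,0,0,0,-1],[0.028,0.005,-0.075,0,0,0,-1]]';  python3 -m pendant '[[0.002,0,-0.005,0,0,0,-1],[0.004,0.001,-0.01,0,0,0,-1],[0.004,0.001,-0.01,0,0,0,-1],[0.005,0.001,-0.013,0,0,0,-1],[0.005,0.001,-0.013,0,0,0,-1]]'
```

```text
clock: 6.65
eef_pos: [538.9, -227.8, 179.0]
tool_rot: [2.813, -0.002, 1.777]
force: [-1.0, -0.2, -2.7]
width: 18.1
clock: 7.15
eef_pos: [543.9, -227.6, 167.2]
tool_rot: [2.811, -0.0, 1.776]
force: [0.0, 0.8, -3.0]
width: 18.5
```

```bash
python3 - <<'E'
from h import *
p,R,s=tool(); print(s["clock"],p,crinv(p),canvas_in_cradle(134,3)[0],s["force"],s["torque"])
E
```

```text
7.15 [ 543.9 -227.6  167.2] [ 16.8  -4.1 139.9] [14.2 -1.2  5.9] [ 0.   0.8 -3. ] [-0.1  0.6 -0. ]
```

Clearance estimate is 6 mm; creep down until contact.

```bash
for i in 1 ; do python3 -m pendant '[[0.001,0,-0.002,0,0,0,-1],[0.001,0,-0.004,0,0,0,-1],[0.001,0,-0.004,0,0,0,-1]]'; python3 -m pendant '[[0.001,0,-0.002,0,0,0,-1],[0.001,0,-0.002,0,0,0,-1]]'; done
```

```text
clock: 7.45
eef_pos: [544.9, -227.4, 162.8]
tool_rot: [2.812, -0.0, 1.776]
force: [-0.4, 0.5, -3.0]
width: 18.5
clock: 7.65
eef_pos: [545.3, -226.8, 162.5]
tool_rot: [2.812, -0.0, 1.777]
force: [-8.8, 3.0, 15.3]
width: 18.7
```

Contact at the expected height. Open gradually.

```bash
python3 -m pendant '[[0,0,0.001,0,0,0,-0.5],[0,0,0.001,0,0,0,-0.45],[0,0,0.001,0,0,0,-0.4],[0,0,0.001,0,0,0,-0.35],[0,0,0.001,0,0,0,-0.25],[0,0,0.001,0,0,0,-0.15],[0,0,0.001,0,0,0,-0.1],[0,0,0.001,0,0,0,-0.1]]'
python3 - <<'E'
from h import *
out=[]
for k,(x,y,w,h) in (("wrist",(0,0,560,420)),("scene",(160,80,140,150))):
    im=ctrl.get_image(k)[y:y+h,x:x+w]; out.append(cv2.resize(im,(400,int(400*h/w)),interpolation=cv2.INTER_CUBIC))
H=max(o.shape[0] for o in out)
cv2.imwrite("pics/p3.png",np.hstack([cv2.copyMakeBorder(o,0,H-o.shape[0],0,0,0) for o in out]))
E
```

```text
clock: 8.45
eef_pos: [546.2, -227.4, 162.1]
tool_rot: [2.811, -0.0, 1.776]
force: [-0.8, 1.0, -0.0]
width: 38.5
```

View pics/p3.png

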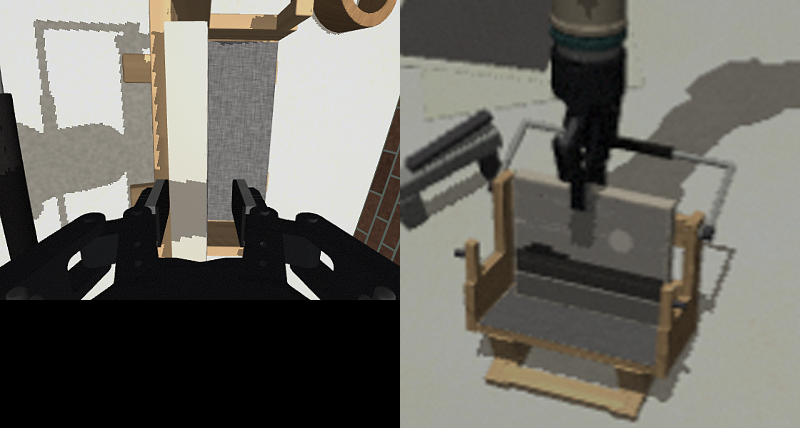

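The large canvas stands flush on the backstop, roughly centred, with a clear gap to both fingers. I retreat along the slope, untilt, and go to the small one.

```bash
python3 -m pendant '[[-0.008,-0.002,0.022,0,0,0,-0.1],[-0.02,-0.004,0.055,0,0,0,-0.1],[-0.03,-0.006,0.09,0,0,0,0],[-0.03,-0.006,0.11,-0.03,0.143,0,1],[-0.03,0.02,0.12,-0.06,0.286,0,1],[-0.03,0.06,0.12,-0.067,0.324,0,1],[-0.03,0.11,0.12,-0.067,0.324,0,1],[-0.03,0.16,0.12,-0.067,0.324,0,1]]'; python3 -m pendant '[[0.004,0.045,-0.005,0,0,0.03,1],[0.008,0.09,-0.01,0,0,0.06,1],[0.012,0.135,-0.015,0,0,0.09,1],[0.018,0.18,-0.03,0,0,0.124,1],[0.025,0.22,-0.05,0,0,0.124,1],[0.03,0.24,-0.06,0,0,0.124,1],[0.03,0.24,-0.06,0,0,0.124,1]]'
python3 - <<'E'
from h import *
c=ctrl.get_calibration("wrist"); im=ctrl.get_image("wrist"); p,R,s=tool()
P=[np.array((545.5,173,0))+Rz(.33)@np.array([sx*10,sy*65,128]) for sx,sy in((1,1),(1,-1),(-1,-1),(-1,1))]
q=proj("wrist",P,c); cv2.polylines(im,[q.astype(int)],True,(0,0,255),1)
cv2.imwrite("pics/w4.png",im); print(p,s["tool_rot"],q)
E
```

```text
clock: 9.35
eef_pos: [516.3, -65.4, 282.1]
tool_rot: [-3.141, -0.001, 1.776]
force: [0.9, -1.2, -0.7]
width: 85.1
clock: 10.05
eef_pos: [544.8, 176.9, 220.5]
tool_rot: [-3.139, -0.003, 1.906]
force: [-0.1, -0.3, 0.4]
width: 85.5
[545.3 174.  221.2] [-3.1 -0.   1.9] [[296.5 122.7]
 [293.7 301.2]
 [267.  301.1]
 [265.9 122.6]]
```

View pics/w4.png

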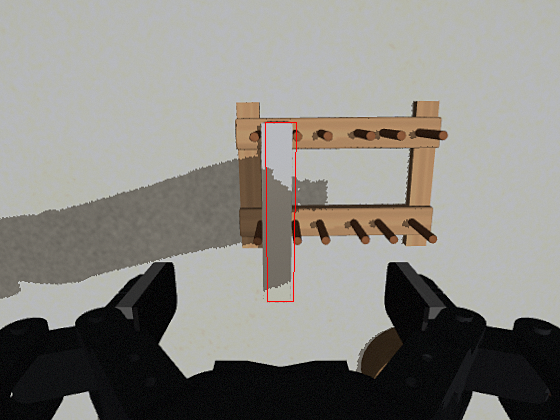

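The small canvas top spans about (262–293, 118–290), i.e. about 3 mm nearer the robot than predicted and about 5 mm towards +y. I shift for that, descend and close.

```bash
python3 -m pendant '[[-0.003,0.003,-0.04,0,0,0,1],[-0.003,0.003,-0.08,0,0,0,1],[-0.003,0.003,-0.108,0,0,0,1],[-0.003,0.003,-0.108,0,0,0,1],[-0.003,0.003,-0.108,0,0,0,-1],[-0.003,0.003,-0.108,0,0,0,-1],[-0.003,0.003,-0.108,0,0,0,-1],[-0.003,0.003,-0.108,0,0,0,-1]]'; python3 -m pendant '[[0,0,0,0,0,0,-1],[0,0,0,0,0,0,-1],[0,0,0,0,0,0,-1],[0,0,0.02,0,0,0,-1]]'
```

```text
clock: 10.9
eef_pos: [543.8, 175.7, 115.4]
tool_rot: [3.14, -0.0, 1.899]
force: [-0.8, -0.3, -0.3]
width: 28.8
clock: 11.3
eef_pos: [541.4, 174.8, 132.8]
tool_rot: [-3.137, -0.0, 1.9]
force: [0.1, -0.5, -1.3]
width: 18.4
```

```bash
python3 -m pendant '[[0,0,0.04,0,0,0,-1],[0,0,0.08,0,0,0,-1],[0,0,0.12,0,0,0,-1],[0,0,0.16,0,0,0,-1],[-0.002,-0.04,0.16,0,0,-0.03,-1],[-0.004,-0.085,0.16,0,0,-0.06,-1],[-0.006,-0.13,0.16,0,0,-0.1,-1],[-0.008,-0.175,0.16,0,0,-0.124,-1]]'
python3 - <<'E'
from h import *
p,R,s=tool(); print(p,s["tool_rot"],s["width"])
for z in (236,196,116,102,98,96): print(z,cr((51.2,0,z)),cr((51.2,0,z))-p)
E
```

```text
clock: 12.1
eef_pos: [534.4, -1.1, 294.4]
tool_rot: [-3.141, -0.0, 1.775]
force: [0.6, -0.0, -1.0]
width: 18.2
[534.4  -1.1 294.4] [-3.1 -0.   1.8] 18.24734647990828
236 [ 542.6 -223.6  269.3] [   8.2 -222.5  -25.1]
196 [ 556.  -220.9  231.7] [  21.6 -219.8  -62.7]
116 [ 582.8 -215.3  156.5] [  48.4 -214.2 -137.9]
102 [ 587.4 -214.3  143.4] [  53.1 -213.2 -151. ]
98 [ 588.8 -214.   139.6] [  54.4 -212.9 -154.8]
96 [ 589.5 -213.9  137.7] [  55.1 -212.8 -156.7]
```

```bash
python3 -m pendant '[[0.002,-0.045,0,0,0,0,-1],[0.004,-0.09,0,0,0,0,-1],[0.006,-0.135,0,0,0,0,-1],[0.008,-0.18,0,0.02,-0.093,0,-1],[0.008,-0.215,0,0.039,-0.186,0,-1],[0.008,-0.222,-0.02,0.039,-0.186,0,-1],[0.012,-0.222,-0.035,0.039,-0.186,0,-1],[0.012,-0.222,-0.035,0.039,-0.186,0,-1]]'
python3 - <<'E'
from h import *
c=ctrl.get_calibration("wrist"); im=ctrl.get_image("wrist"); p,R,s=tool(); print(p,s["tool_rot"],crinv(p))
for z in (196,140,116,102,98,96): print(z,cr((51.2,0,z))-p)
F=lambda *X:tuple(int(round(v)) for v in proj("wrist",[cr(X)],c)[0])
for a,b in (((94,-105,0),(94,105,0)),((0,-90,150),(0,90,150)),((20,-90,150),(20,90,150))): cv2.line(im,F(*a),F(*b),(0,0,255),1)
cv2.imwrite("pics/w5.png",im)
E
```

```text
clock: 12.9
eef_pos: [545.1, -221.6, 257.1]
tool_rot: [2.956, -0.004, 1.775]
force: [-0.8, 0.3, -1.9]
width: 18.1
[ 546.2 -221.   258.4] [ 3.  -0.   1.8] [ 51.3   1.8 224.4]
196 [  9.8   0.2 -26.7]
140 [ 28.5   4.1 -79.3]
116 [  36.6    5.7 -101.8]
102 [  41.3    6.7 -115. ]
98 [  42.6    7.  -118.8]
96 [  43.3    7.1 -120.6]
```

View pics/w5.png

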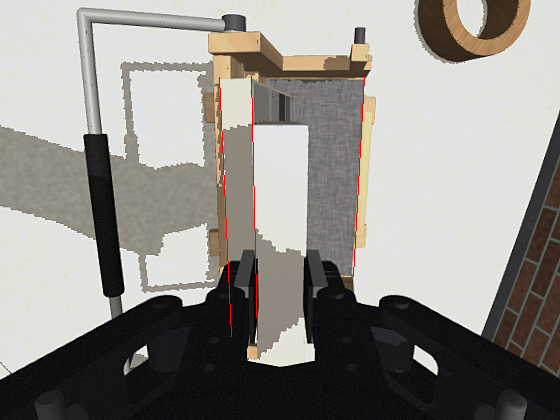

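The wrist view confirms the frame: the large's top lies on the predicted lines (220–253 px), flush on the backstop, and the shelf front agrees. Descend.

```bash
python3 -m pendant '[[0.009,0,-0.027,0,0,0,-1],[0.018,0.001,-0.053,0,0,0,-1],[0.027,0.003,-0.079,0,0,0,-1],[0.035,0.004,-0.102,0,0,0,-1],[0.035,0.004,-0.102,0,0,0,-1],[0.038,0.005,-0.109,0,0,0,-1],[0.038,0.005,-0.109,0,0,0,-1]]'
python3 - <<'E'
from h import *
p,R,s=tool(); print(p,crinv(p),s["force"],s["torque"])
E
```

```text
clock: 13.65
eef_pos: [585.6, -216.2, 150.9]
tool_rot: [2.951, -0.0, 1.776]
force: [-0.2, 1.0, -1.1]
width: 18.6
[ 585.6 -216.2  150.9] [ 51.7  -1.5 109.9] [-0.2  1.  -1.1] [-0.1  0.3  0. ]
```

```bash
python3 -m pendant '[[0.001,0,-0.005,0,0,0,-1],[0.002,0,-0.01,0,0,0,-1],[0.002,0,-0.01,0,0,0,-1]]'; python3 -m pendant '[[0.001,0,-0.002,0,0,0,-1],[0.001,0,-0.003,0,0,0,-1],[0.001,0,-0.003,0,0,0,-1]]'
```

```text
clock: 13.95
eef_pos: [587.4, -216.9, 141.0]
tool_rot: [2.951, 0.0, 1.776]
force: [-1.8, 0.3, 3.6]
width: 18.5
clock: 14.25
eef_pos: [589.0, -216.7, 141.0]
tool_rot: [2.949, 0.001, 1.775]
force: [-8.2, 2.1, 24.4]
width: 18.6
```

```bash
python3 -m pendant '[[0,0,0.0025,0,0,0,-1],[0,0,0.0025,0,0,0,-0.5],[0,0,0.0025,0,0,0,-0.45],[0,0,0.0025,0,0,0,-0.4],[0,0,0.0025,0,0,0,-0.35],[0,0,0.0025,0,0,0,-0.3],[0,0,0.0025,0,0,0,-0.3]]'
python3 - <<'E'
from h import *
p,R,s=tool(); print(p,crinv(p),s["force"],s["torque"])
out=[]
for k,(x,y,w,h) in (("wrist",(140,0,280,420)),("side",(270,90,140,140))):
    im=ctrl.get_image(k)[y:y+h,x:x+w]; out.append(cv2.resize(im,None,fx=400/h*1.4,fy=400/h*1.4,interpolation=cv2.INTER_CUBIC)[:,:420])
H=max(o.shape[0] for o in out)
cv2.imwrite("pics/p6.png",np.hstack([cv2.copyMakeBorder(o,0,H-o.shape[0],0,0,0) for o in out])[:,:800])
E
```

```text
clock: 14.95
eef_pos: [591.5, -216.5, 141.4]
tool_rot: [2.945, 0.002, 1.776]
force: [4.4, 1.1, 6.2]
width: 29.4
[ 591.5 -216.5  141.4] [53.9 -3.  99. ] [4.4 1.1 6.2] [ 0.1 -0.4  0. ]
```

View pics/p6.png

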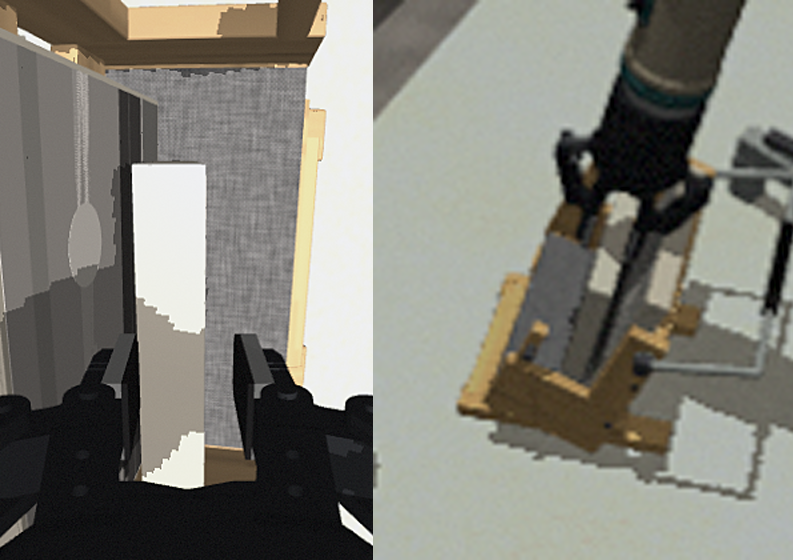

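The small canvas stands on the shelf, leaning back on the rear finger, with a gap to the front finger. I ease 2 mm forward to unload the large, then draw up along the tool axis.

```bash
python3 -m pendant '[[0.002,0,0.001,0,0,0,-0.3],[0.001,0,0.006,0,0,0,-0.3],[0,-0.001,0.011,0,0,0,-0.3],[-0.001,-0.001,0.015,0,0,0,-0.3],[-0.002,-0.001,0.019,0,0,0,-0.3],[-0.003,-0.001,0.024,0,0,0,-0.3],[-0.005,-0.002,0.034,0,0,0,-0.3],[-0.008,-0.003,0.05,0,0,0,-0.3]]';python3 -m pendant '[[-0.009,-0.002,0.045,0,0,0,-0.3],[-0.018,-0.004,0.09,0,0,0,-0.3],[-0.018,-0.004,0.09,0,0,0,-0.3],[-0.018,-0.004,0.09,0,0,0,-0.3]]'
python3 - <<'E'
from h import *
c=ctrl.get_calibration("wrist"); p,R,s=tool(); print(p,crinv(p),s["force"])
F=lambda *X:tuple(int(round(v)) for v in proj("wrist",[cr(X)],c)[0])
im=ctrl.get_image("wrist")
cv2.imwrite("pics/raw7.png",im)
for a,b in (((20,-90,150),(20,90,150)),((20,-65,110),(20,65,110)),((40,-65,110),(40,65,110)),((94,-105,0),(94,105,0))): cv2.line(im,F(*a),F(*b),(0,0,255),1)
sc=ctrl.get_image("scene")[80:230,170:290]
a=cv2.resize(im[:,100:440],(400,494)); b=cv2.resize(sc,(395,494),interpolation=cv2.INTER_CUBIC)
cv2.imwrite("pics/p7.png",np.hstack([a,b]))
E
```

```text
clock: 15.85
eef_pos: [579.3, -219.3, 189.7]
tool_rot: [2.954, -0.002, 1.776]
force: [0.4, -0.8, -0.1]
width: 30.1
clock: 16.25
eef_pos: [562.2, -223.9, 281.4]
tool_rot: [2.95, 0.001, 1.775]
force: [-0.3, -0.5, 0.1]
width: 30.1
[ 562.2 -223.9  281.4] [ 73.4  -4.2 240.8] [-0.3 -0.5  0.1]
```

View pics/p7.png

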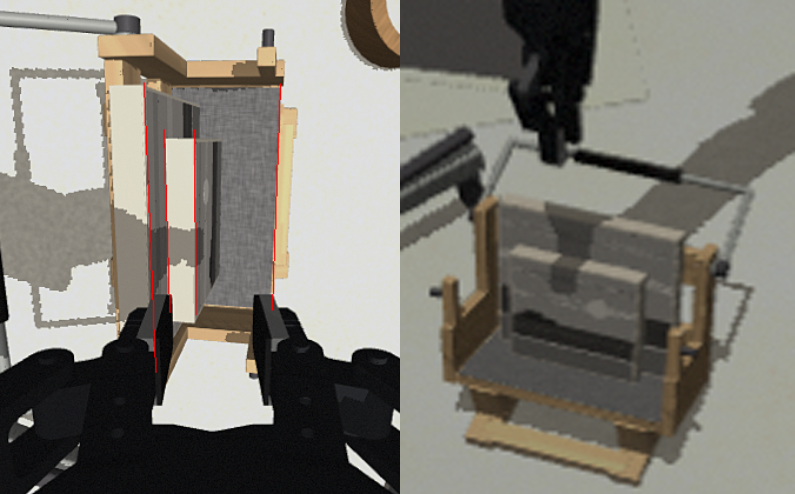

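The wrist view shows the small's top flush with the large's picture face: its edges at 167/196 px fall on the predicted x=20/40 lines. The scene view shows both upright, pictures out, roughly centred. I check the foot numerically and move over the keeper sleeve.

```bash
python3 - <<'E'
from h import *
c=ctrl.get_calibration("wrist")
def onsh(uv,zc):  # intersect with cradle plane z=zc
    o,d=ray("wrist",uv,c); O=crinv(o); D=crinv(o+d)-O; return O+D*(zc-O[2])/D[2]
f=lambda X,Y:(100+X*340/400,Y*420/494)
print("foot corner",onsh(f(220,142),0),"top corners",onsh(f(166,139),110),onsh(f(194,139),110),"large top",onsh(f(113,85),150),onsh(f(146,85),150))
h=cr((0,0,120)); s=np.array([443.7,-245,158]); v=Rz(-PSI)@(s-h); print("hinge",h,"sleeve rel",v,np.hypot(v[0],v[2]),np.arctan2(v[2],v[0]))
print("stapler",onz("scene",(177,138),80),onz("scene",(192,135),80),onz("side",(375,138),80),onz("side",(367,150),60))
E
python3 -m pendant '[[0,0,0.02,0,0,0,-0.3],[-0.03,-0.001,0.02,-0.02,0.093,0,0],[-0.07,-0.003,0.02,-0.039,0.186,0,0.3],[-0.11,-0.005,0,-0.039,0.186,0,0.3],[-0.121,-0.006,-0.03,-0.039,0.186,0,0.3],[-0.121,-0.006,-0.03,-0.039,0.186,0,0.3],[-0.121,-0.006,-0.03,-0.039,0.186,0,0.3]]'
python3 - <<'E'
from h import *
c=ctrl.get_calibration("wrist"); p,R,s=tool(); print(p,s["tool_rot"]); im=ctrl.get_image("wrist"); cv2.imwrite("pics/raw8.png",im)
g=im.max(axis=2)
for r in range(10,300,20):
    d=(g[r,150:420]<60).astype(int); e=np.flatnonzero(np.diff(np.r_[0,d,0])); print(r,[(150+int(a),150+int(b)) for a,b in zip(e[::2],e[1::2]) if b-a>5])
print(proj("wrist",[cr((0,y,120))+Rz(PSI)@np.array([-89,0,15]) for y in(-55,0,55)],c))
E
```

```text
foot corner [39.5 57.   0. ] top corners [ 19.6  60.2 110. ] [ 38.4  60.2 110. ] large top [  1.   89.9 150. ] [ 20.1  89.4 150. ]
hinge [ 534.3 -225.4  142.8] sleeve rel [-92.7  -0.8  15.2] 93.96227377658744 2.9787138172798993
stapler [ 509.3 -461.9   80. ] [ 473.8 -424.1   80. ] [ 485.8 -436.5   80. ] [ 495.6 -380.8   60. ]
clock: 17.05
eef_pos: [441.5, -229.1, 249.1]
tool_rot: [-3.14, -0.002, 1.776]
force: [0.1, 0.4, -0.3]
width: 55.9
[ 441.5 -229.1  249.1] [-3.1 -0.   1.8]
10 []
30 []
50 []
70 []
90 []
110 []
130 []
150 []
170 [(276, 296)]
190 [(276, 296)]
210 [(275, 295)]
230 [(275, 294)]
250 [(275, 294)]
270 [(176, 188), (189, 195), (200, 216), (275, 293), (346, 371), (374, 386)]
290 [(163, 181), (190, 217), (275, 293), (345, 372), (373, 382), (386, 399)]
[[285.  303.2]
 [285.2 233.6]
 [285.5 155.2]]
```

The foot is flush (front edge at x=39.5), so both canvases are in place. The sleeve is exactly where predicted (285 px). Descend, grip.

```bash
python3 -m pendant '[[0.002,0,-0.04,0,0,0,0.3],[0.002,0,-0.08,0,0,0,0.3],[0.002,0,-0.105,0,0,0,0.3],[0.002,0,-0.105,0,0,0,0.3],[0.002,0,-0.105,0,0,0,-1],[0.002,0,-0.105,0,0,0,-1],[0.002,0,-0.105,0,0,0,-1],[0.002,0,-0.105,0,0,0,-1]]'; python3 -m pendant '[[0,0,0,0,0,0,-1],[0,0,0,0,0,0,-1]]'
python3 - <<'E'
from h import *
p,R,s=tool(); h=cr((0,0,120)); a0=np.arctan2(15,-89)
v=Rz(-PSI)@(p-h); print(p,v,s["width"],s["force"])
b=Rz(PSI)
for t in np.linspace(a0,0.0,13)[1:]:
    w=90.3*np.array([np.cos(t)-np.cos(a0),0,np.sin(t)-np.sin(a0)]); print("%.2f"%t,b@w)
E
```

```text
clock: 17.9
eef_pos: [444.4, -230.0, 146.0]
tool_rot: [3.139, 0.002, 1.775]
force: [0.9, 0.5, 1.9]
width: 11.5
clock: 18.1
eef_pos: [444.3, -230.0, 145.4]
tool_rot: [3.139, 0.001, 1.775]
force: [2.7, -0.6, 2.0]
width: 11.7
[ 444.3 -230.   145.4] [-89.   13.8   2.6] 11.73708548004079 [ 2.7 -0.6  2. ]
2.73 [ 6.3  1.3 21.4]
2.48 [17.5  3.6 40.6]
2.23 [33.   6.9 56.3]
1.98 [51.8 10.8 67.7]
1.74 [72.7 15.1 74.1]
1.49 [94.6 19.7 75. ]
1.24 [115.9  24.1  70.4]
0.99 [135.6  28.2  60.6]
0.74 [152.2  31.7  46.1]
0.50 [164.9  34.3  27.9]
0.25 [172.9  35.9   7.1]
0.00 [175.6  36.5 -15. ]
```

```bash
python3 -m pendant '[[0.003,0.001,0.011,0,0,0,-1],[0.006,0.001,0.021,0,0,0,-1],[0.011,0.002,0.031,0,0,0,-1],[0.018,0.004,0.041,0,0,0,-1]]'; python3 -c "
from h import *
print(ctrl.read_state()['force'],ctrl.read_state()['torque'])"
```

```text
clock: 18.5
eef_pos: [458.8, -227.1, 184.9]
tool_rot: [-3.136, -0.0, 1.774]
force: [0.2, -6.4, -8.8]
width: 11.7
[ 0.2 -6.4 -8.8] [-1.4  0.3 -0.1]
```

```bash
python3 -m pendant '[[0.015,0.003,0.015,0,0,0,-1],[0.034,0.007,0.027,0,0,0,-1],[0.044,0.009,0.03,0,0,0,-1],[0.055,0.011,0.033,0,0,0,-1],[0.066,0.013,0.034,0,0,0,-1],[0.077,0.016,0.034,0,0,0,-1]]'; python3 -c "
from h import *
p,R,s=tool();h=cr((0,0,120)); print(s['force'],s['torque'],Rz(-PSI)@(p-h))"
```

```text
clock: 19.1
eef_pos: [536.4, -212.0, 222.4]
tool_rot: [-3.138, 0.003, 1.773]
force: [-1.2, -10.2, -5.8]
width: 11.5
[ -1.2 -10.2  -5.8] [-2.3  0.2 -0. ] [ 4.8 12.6 79.7]
```

```bash
python3 -m pendant '[[0.011,0.001,-0.002,0,0,0,-1],[0.021,0.003,-0.005,0,0,0,-1],[0.031,0.005,-0.009,0,0,0,-1],[0.041,0.007,-0.014,0,0,0,-1],[0.049,0.009,-0.022,0,0,0,-1],[0.057,0.011,-0.029,0,0,0,-1],[0.064,0.012,-0.038,0,0,0,-1],[0.07,0.013,-0.047,0,0,0,-1]]'; python3 -c "
from h import *
p,R,s=tool();h=cr((0,0,120)); print(s['force'],s['torque'],Rz(-PSI)@(p-h))"
```

```text
clock: 19.9
eef_pos: [607.3, -198.1, 172.7]
tool_rot: [-3.139, 0.001, 1.774]
force: [-1.9, -2.4, 8.0]
width: 11.3
[-1.9 -2.4  8. ] [-0.7  1.2 -0.4] [77.  11.8 30. ]
```

```bash
python3 -m pendant '[[0.005,0.001,-0.01,0,0,0,-1],[0.008,0.002,-0.021,0,0,0,-1],[0.01,0.002,-0.032,0,0,0,-1],[0.011,0.002,-0.042,0,0,0,-1],[0.011,0.002,-0.045,0,0,0,-1],[0.011,0.002,-0.045,0,0,0,-1]]'; python3 -c "
from h import *
p,R,s=tool();h=cr((0,0,120)); print(s['force'],s['torque'],Rz(-PSI)@(p-h))"
```

```text
clock: 20.5
eef_pos: [620.1, -196.0, 126.8]
tool_rot: [3.14, 0.002, 1.775]
force: [3.7, -5.6, -1.5]
width: 11.8
[ 3.7 -5.6 -1.5] [-1.1 -0.9 -0. ] [ 90.   11.3 -15.9]
```

```bash
python3 -m pendant '[[0,0,-0.003,0,0,0,-1],[0,0,-0.006,0,0,0,-1],[0,0,-0.006,0,0,0,-1]]'; python3 -c "
from h import *
p,R,s=tool();h=cr((0,0,120)); print(s['force'],s['torque'],Rz(-PSI)@(p-h))
c=ctrl.get_calibration('wrist'); im=ctrl.get_image('wrist'); g=im.max(axis=2)
q=proj('wrist',[cr((85,y,90)) for y in(-55,55,124)],c); print(q)
out=[]
for a in q: cv2.circle(im,tuple(int(v) for v in a),3,(0,0,255),1)
sc=ctrl.get_image('scene')
for a in proj('scene',[cr((85,y,90)) for y in(-55,55,124,-124)]): cv2.circle(sc,tuple(int(round(v)) for v in a),2,(0,0,255),1)
sc=sc[80:230,170:290]
cv2.imwrite('pics/p9.png',np.hstack([cv2.resize(im[:,100:440],(400,494)),cv2.resize(sc,(395,494),interpolation=cv2.INTER_CUBIC)]))"
```

```text
clock: 20.8
eef_pos: [620.2, -196.0, 123.1]
tool_rot: [3.14, 0.002, 1.775]
force: [-0.1, -4.8, 11.5]
width: 11.7
[-0.1 -4.8 11.5] [-0.8  0.2  0. ] [ 90.1  11.3 -19.7]
[[281.7 423.1]
 [281.7 178. ]
 [281.7 -40.2]]
```

```bash
python3 -m pendant '[[0,0,0.003,0,0,0,-0.3],[0,0,0.003,0,0,0,-0.2],[0,0,0.003,0,0,0,-0.2],[0,0,0.04,0,0,0,-0.2],[0,0,0.075,0,0,0,-0.5],[0,0,0.075,0,0,0,-1],[0,0,0.075,0,0,0,-1],[0,0,0.075,0,0,0,-1]]'; python3 -c "
from h import *
p,R,s=tool(); print(s['force'],p,s['width'])
c=ctrl.get_calibration('wrist'); im=ctrl.get_image('wrist'); g=im.max(axis=2)
print(proj('wrist',[cr((85,y,90)) for y in(-55,0,55)],c))
for r in range(150,300,20):
    d=(g[r,200:360]<60).astype(int); e=np.flatnonzero(np.diff(np.r_[0,d,0])); print(r,[(200+int(a),200+int(b)) for a,b in zip(e[::2],e[1::2]) if b-a>5])
"
```

```text
clock: 21.7
eef_pos: [617.9, -193.9, 195.1]
tool_rot: [-3.138, -0.002, 1.776]
force: [-0.4, -0.1, 0.5]
width: 0.2
[-0.4 -0.1  0.5] [ 617.9 -193.9  195.1] 0.18745985766718368
[[284.5 333. ]
 [284.7 252.8]
 [285.  160.2]]
150 [(249, 261)]
170 [(249, 261), (272, 297)]
190 [(249, 262), (272, 297)]
210 [(249, 262), (272, 297)]
230 [(250, 262), (272, 296)]
250 [(249, 261), (277, 285)]
270 [(246, 263), (276, 286), (299, 315)]
290 [(239, 272), (276, 285), (290, 322)]
```

```bash
python3 -m pendant '[[0.002,0,-0.02,0,0,0,-1],[0.002,0,-0.036,0,0,0,-1],[0.002,0,-0.04,0,0,0,-1],[0.002,0,-0.043,0,0,0,-1],[0.002,0,-0.046,0,0,0,-1],[0.002,0,-0.046,0,0,0,-1]]';python3 -m pendant '[[0,0,-0.002,0,0,0,-1],[0,0,-0.003,0,0,0,-1],[0,0,-0.003,0,0,0,-1]]'
```

```text
clock: 22.35
eef_pos: [621.4, -194.5, 151.1]
tool_rot: [3.141, -0.0, 1.776]
force: [0.5, 0.2, 0.3]
width: 0.0
clock: 22.65
eef_pos: [621.6, -194.6, 150.4]
tool_rot: [3.14, 0.001, 1.776]
force: [-3.3, 1.8, 13.4]
width: -0.2
```

Contact came at TCP z≈151, exactly the predicted top of the sleeve when fully down, and it is stiff (13 N for 0.7 mm). One slightly firmer press, then retreat and a last look.

```bash
python3 -m pendant '[[0,0,-0.002,0,0,0,-1],[0,0,-0.002,0,0,0,-1],[0,0,0.03,0,0,0,-1],[0,0,0.07,0,0,0,-1],[0,0,0.11,0,0,0,-1],[-0.03,0.04,0.14,0,0,0,-1],[-0.06,0.08,0.15,0,0,0,-1],[-0.08,0.12,0.15,0,0,0,-1]]'; python3 -m pendant '[[0,0.04,0,0,0,0,-1],[0,0.08,0,0,0,0,-1],[0,0.12,0,0,0,0,-1],[0,0.12,0,0,0,0,-1]]'; python3 -c "
from h import *
o=[]
for n,(x,y,w,h),pts in (('scene',(150,90,150,190),None),('side',(270,90,150,190),None)):
    im=ctrl.get_image(n); cv2.imwrite('pics/fin_'+n+'.png',im)
    for a in proj(n,[cr((85,y2,90)) for y2 in(-55,55)]): cv2.circle(im,tuple(int(round(v)) for v in a),2,(0,0,255),1)
    o.append(cv2.resize(im[y:y+h,x:x+w],(400,506),interpolation=cv2.INTER_CUBIC))
cv2.imwrite('pics/p10.png',np.hstack(o))
for n in ('scene','side'):
    a=cv2.imread(f'pics/{n}0.png').astype(int);b=cv2.imread(f'pics/fin_{n}.png').astype(int)
    for nm,(x,y,w,h) in {'scene':dict(pliers=(405,215,55,65),tape=(240,240,45,42),stapler=(154,118,34,42)),'side':dict(pliers=(225,320,85,70),tape=(233,184,40,28))}[n].items():
        print(n,nm,np.abs(a-b)[y:y+h,x:x+w].mean())
"
```

```text
clock: 23.45
eef_pos: [542.4, -77.2, 299.8]
tool_rot: [3.138, 0.001, 1.773]
force: [0.6, 1.7, -0.1]
width: -0.0
clock: 23.85
eef_pos: [542.2, 50.4, 298.4]
tool_rot: [3.14, -0.005, 1.786]
force: [0.1, -0.1, -0.9]
width: -0.0
scene pliers 1.6623776223776223
scene tape 1.47336860670194
scene stapler 2.1587301587301586
side pliers 6.223641456582633
side tape 5.918154761904762
```

View pics/p10.png

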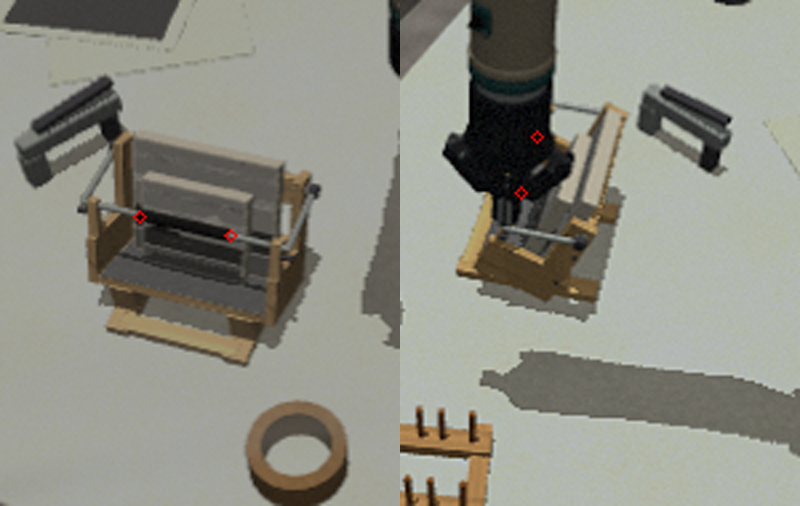

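The final views show both canvases leaning, pictures out. The keeper sleeve ends lie on the predicted fully-down points (the red marks), and the bar rests on its stops. Tape, pliers and stapler are unchanged. Handing in.

```bash
python3 -c "
from cell import ctrl
print(ctrl.finish_job())"
```

```text
the job is handed in; nothing more can be done
None
```

Both canvases are now on the carrying rack, with the keeper bar down in front of them, and I handed the job in at about 24 s (limit 69 s). The hand-in returned no verdict.

- **Large canvas:** it leans flush on the backstop. The wrist camera put its top edges at x = 1 and 20 mm in the cradle's frame, against 0 and 20 mm expected.
- **Small canvas:** I set it down slightly more upright than the slope to leave room for the rear finger, then it settled back onto the large. Its front foot edge measured x ≈ 39.5 mm (40 if flush) and its top back edge lies on the large's face at about 20 mm.
- **Keeper:** I carried it over by gripping the sleeve. My first press down was unclear because the bar seemed to slip in the grip, so I pressed again from above with shut fingers. It was stiff at 150–151 mm height, which is the predicted top of the sleeve when fully down, and the scene view agrees.
- **Other items:** tape, pliers and stapler show practically no change in the scene view. The side-view differences for tape and pliers were somewhat larger, and I did not look into why.

**Disagreement:** the scene camera gave a rack heading of about 0.235 rad, the wrist camera about 0.20. I used 0.205, and the later wrist views fitted it.

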